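# Clamp a resin specimen in the saw's cam clamp

### The job

Stand the resin specimen block on the floor of the saw clamp, between the jaws and up against the end stop, then turn the winged key clockwise until the jaw holds the block snugly: about 15 N of jaw force, never so tight that the resin cracks (25 N). Keep the gripper off the steel guard beside the key, leave the other things where they are, and let go of everything at the end.

Things in the scene. Friction and masses are not known exactly. Their poses are not given: they have to be found in the camera images.
- clamp: Specimen clamp fixed to the bench: aluminium base plate 110 (x) x 212 (y) x 10 mm. Origin at the centre of the plate's underside, z up; all clamp coordinates below are in this frame, in mm. Plate top z=10. Grey cam housing under the key: x -30 to 30, y -70 to 8, top z=36. A slot between two steel jaws runs along x on the +y side; a steel guard stands on the -y side.
- slot (a point): Centre of the slot on the clamp's floor (0, 45, 10), axes as the clamp. Open at -x and above. On its +y side the fixed steel jaw: 70 mm long, 18 mm thick, top z=34, face nominally at y=57, but its setting differs by up to 3 mm either way from run to run and is not measured, so the key angle at which the moving jaw bites cannot be computed.
- stop (a point): End stop at the slot's +x end: steel lug 20 mm wide (y 35 to 55), top z=34. The point is the middle of its flat face towards -x, at (24, 45, 22) in the clamp's frame; axes as the clamp. A block pushed home has its origin at clamp x=+2, z=10.
- block: Specimen block, loose, about 250 g: upright, 44 (x) x 24 (y) x 60 mm (z), lower 36 mm aluminium mount, upper 24 mm tan resin with a pale bone slice in its top. Origin at the centre of its underside, z up. In the clamp its 44 mm length lies along the slot and its 24 mm thickness goes between the jaws (either way round); the jaws leave its upper 35 mm free.
- jaw: The clamp's moving jaw, steel, 40 x 16 x 24 mm, axes as the clamp; origin under its centre, at clamp x=0, z=10; top z=34.5. Driven only by the key, through an 18 N/mm spring; its face towards the block is at clamp y = 25.5 + 9 x key angle (mm, rad) until it presses.
- guard: Upright sheet-steel splash guard on the clamp, 120 mm long along the clamp's x, 3 mm thick, top 80 mm above the bench. Origin at the centre of its lower edge. Its face is 42 mm from the key's axis, 13 mm beyond the sweep of the wing tips: a widely opened gripper does not fit between. Pushing on it with more than 3 N is a fault.
- key_grip (a point): Point on the key's vertical axis at the height to grip the wings, clamp (0, -35, 64); its x axis lies along the wings and turns with the key. The key is a flat black plate: wings 58 mm tip to tip, 8 mm thick, from z=41 up to z=66 in the middle and z=74 at the tips, on a round hub of 22 mm diameter, z=36 to 41.
- key (a joint): Angle of the winged key, rad, growing clockwise seen from above; 0 = open, wings along the clamp's x; range to 1.9. Turning it takes 0.235 N m of dry friction (it stays where left) plus 0.009 N m per newton of jaw force: 0.37 N m at 15 N. At rest the friction can lie either way: compare with free turning. The jaw bites 0.25 to 1.2 rad past the start; then its force rises by roughly 140 to 160 N per rad.
- jar: Amber specimen jar, 40 mm diameter, 65 mm tall, a bystander. Origin under its centre.
- puck: Round tan resin puck, 42 mm diameter, 28 mm tall, a bystander. Origin under its centre.
- dish: Shallow white dish, 90 mm diameter, 16 mm tall, a bystander.
- slidebox: Grey slide box 85 x 100 x 34 mm, a bystander.
- spanner: Steel spanner 150 mm long lying on the bench, a bystander.
- washbottle: White plastic bottle, 60 mm diameter, 130 mm tall, a bystander.
Mind the look-alikes: they are no part of the job. Of the things shaped like the clamp, the aluminium one is meant.

How it is judged (in metres and radians):
On the way, in this order (a step that is already met when the one before it is completed fails the run):
1. the block stands in the clamp against the end stop, not yet clamped (x of block in the frame of clamp between -0.001 and 0.006 m and y of block in the frame of clamp between 0.035 and 0.052 m and z of block in the frame of clamp below 0.013 m and contact force between block and jaw below 8 N), for 0.2 s.
2. the jaw is tightened onto the block (contact force between block and jaw above 8 N), for 0.2 s.
At the end, for the whole second after the job is handed in: The block stands upright (within 0.06 rad) on the clamp's floor (within 2.5 mm), between the jaws, square to them (within 0.07 rad) and within 3 mm of the end stop, at rest, held by the moving jaw with 8 to 25 N (x of block in the frame of clamp between -0.001 and 0.006 m and y of block in the frame of clamp between 0.035 and 0.052 m and z of block in the frame of clamp below 0.0125 m and angle between block's own z axis and vertical below 0.06 rad and angle between the x axis of block and the x axis of clamp, either way round below 0.07 rad and contact force between block and jaw between 8 and 25 N and linear speed of block below 0.01 m/s); the robot touches nothing.
It fails at once if the jaw presses on the block with more than 25 N (the resin cracks) (contact force between block and jaw above 25 N).
It fails at once if the robot pushes on the guard with more than 3 N (contact force between any of the arm, the fingers and guard above 3 N).
It fails at once if a bystander is moved by more than 20 mm (distance of any of jar, puck, dish, slidebox, spanner, washbottle from where it was at the start of the episode above 0.02 m).
It also fails if it takes over 69 s, if anything falls off the work surface, if the arm or the gripper's body presses on something with over 40 N, if the wrist force passes 120 N, or if a joint passes its speed limit or range.

### The arm

A 7-joint arm with a two-finger parallel gripper is mounted at the origin on the work surface. World frame = base frame: x ahead of the robot, y to its left, z up, the work surface at z = 0. Lengths are in m, angles in degrees, forces in N, time in s.
With the tool pointing down it reaches from about 0.4 to 0.75 m from the base axis. Payload 19.5 kg.
Tool frame: the origin (TCP) lies between the finger pads; the fingertips stand 14 mm ahead of it and the grasp point (between the pads) lies 5 mm behind it; z points along the fingers, y is the direction in which the jaws open and shut (so a half turn about z gives the same grasp; the last joint's range is limited). The gripper opens to 85 mm and grips with 20 to 120 N. Pads are 22 mm wide; open, the fingers measure 114 mm over their backs; the gripper's body (76 mm by 85 mm) begins 54 mm behind the grasp point. The pads swing forward as they close: fully open they stand 13 mm farther back than shut.
Start: joints at [66.709, 40.479, -1.581, 85.061, 1.261, 54.483, -4.326], TCP at [0.205, -0.537, 0.222] pointing down, gripper open.
Joint ranges: [-155.06, 155.06], [-18.47, 123.98], [-90, 86.84], [0, 140.48], [-83.41, 263.41], [0, 116], [-161.91, 161.91]. Speed limits (degrees/s): [108.29, 108.29, 147.25, 147.25, 172.46, 172.46, 172.46].

### API

Orientations are given as a 3x3 rotation matrix whose columns are the frame's x, y, z axes.
In Python, from bench import r gives the robot as it stands.
- The arm moves only by the shell command python3 -m crank 'ROWS' [OPENING] [FORCE]. ROWS is JSON, a list of rows, each an object of numbers: "dx", "dy", "dz": the shift along the tool's x, y, z each as a share of 150 mm, from -1 to 1; "twist": the turn about the tool's z as a share of 30 degrees, from -1 to 1. In form: [{"dx": .., "dy": .., "dz": .., "twist": ..}, ...]. A call has 1 to 20 rows; each row is the pose to reach, as a shift and turn from the pose measured when the call began, along the tool's axes at that moment; what a row does not reach only later rows make up. A row lasts 1/12 s, in which the tool goes at most 41.7 mm and 7.16 degrees, less where a joint would pass 70% of its speed; a pose out of reach is approached as far as the arm can. A call with a number of a shift or a turn outside -1 to 1 is refused whole. A call with a gripper value outside its range is refused whole. OPENING is the opening, from 0 (shut) to 1 (fully open), set as the call begins (- or left out, the last holds). The fingers move at their own pace and stop on an object; FORCE is the grip in N (left out, the last holds). Time passes only in rows, so rows that repeat a pose let the fingers close. It gives the time, the measured TCP pose, the force and the opening at its end, in the units of the state.
- r.state(): the state, without advancing time (a new reading comes with each control period).
- r.camera(name): name is "side" or "top"; returns a dict with "image" (420x560x3 uint8, blue, green, red), "K" (3x3 intrinsics, pixels), "position" and "rotation" of the camera in the world. Camera axes: x right, y down, z forward; pixel columns grow to the right and rows downward; lengths in m; the calibration is good to about 2 mm. A picture is of the moment at which its call begins. There is no depth.
- r.hand_in(): hands the job in, once; it reports no verdict.
The state is a dict: "t": time; "joints": joint angles; "dq": joint speeds; "effort": joint torques, N m; "position": TCP position; "ee_rot": TCP orientation; "force": force on the tool from outside, world axes, zero at the start; "moment": the same for the moment, N m; "opening": finger opening in m.
Only numpy, scipy, OpenCV 4.12 (cv2) and the standard library are available. Lean on these libraries where they do the work, as an engineer would, in place of code of your own. Each camera call takes 0.05 s, during which the arm holds its last target.

## Working session

There is one attempt and no reset: what is moved stays moved. The work goes in short steps, Python scripts to look and compute and a shell command to move; the robot and the scene stay as the last step left them, time stands still between calls to the robot, and variables do not carry over. Pictures are saved under pics/ and viewed, and the job is handed in when it is done.

```bash
mkdir -p pics; ls
python3 - <<'E'
from bench import r
import cv2
s=r.state()
print({k:s[k] for k in s})
for n in("side","top"):
    c=r.camera(n); cv2.imwrite(f"pics/{n}0.png",c["image"]); print(n,c["K"],c["position"],c["rotation"])
E
```

```text
pics
{'t': 0.0, 'joints': array([66.71088143, 40.5134199 , -1.58217936, 85.0824885 ,  1.25936054,
       54.48109554, -4.32556415]), 'dq': array([ 0.05238074, -0.03642792, -0.1122668 ,  0.0091217 ,  0.02751559,
        0.06674577,  0.07855862]), 'effort': array([ 1.41225115e-03, -8.83210230e+01,  1.23532858e+00, -2.36156791e+01,
        1.69080205e-02,  6.60970691e-03, -2.27968241e-05]), 'position': array([ 0.20503624, -0.53692974,  0.2212404 ]), 'ee_rot': array([[ 9.34208575e-01,  3.56727050e-01, -3.87937195e-04],
       [ 3.56727261e-01, -9.34208074e-01,  9.67472864e-04],
       [-1.72903187e-05, -1.04220922e-03, -9.99999457e-01]]), 'force': array([-0.22215692, -0.05970633, -0.35126002]), 'moment': array([-0.01262716,  0.00547595,  0.00612235]), 'opening': 0.08563069078575324}
side [[501.02734932   0.         282.08633382]
 [  0.         501.02734932 212.64284236]
 [  0.           0.           1.        ]] [0.35726744 0.9614812  0.85645251] [[-9.93568481e-01 -6.89523975e-02  8.98178139e-02]
 [-1.13232698e-01  6.03834854e-01 -7.89025871e-01]
 [ 1.70099032e-04 -7.94121550e-01 -6.07758944e-01]]
top [[448.08455285   0.         283.14103701]
 [  0.         448.08455285 208.39316729]
 [  0.           0.           1.        ]] [ 0.37867698 -0.04344266  1.37540077] [[-0.00738385 -0.9977208   0.06707228]
 [-0.99997095  0.00724017 -0.00238494]
 [ 0.00189389 -0.06708794 -0.99774527]]
```

View pics/side0.png

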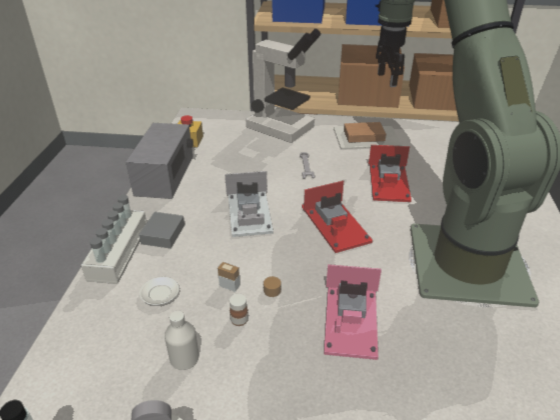

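View pics/top0.png

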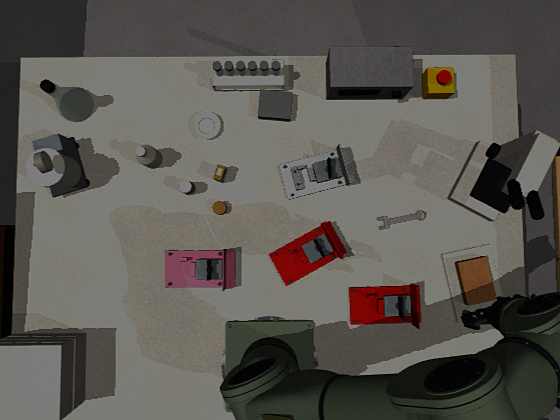

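The top view shows four clamp-shaped things: an aluminium/grey one at (317,172), red ones at (307,250) and (385,304), and a pink one at (200,268). Only the one at (317,172) is bare aluminium, so that is the clamp. The block is at top (219,172) / side (229,275). It is rectangular with a pale slice, while the round puck is at top (220,208). I'll confirm with enlarged crops.

Run:
```python
import cv2,numpy as np
t=cv2.imread("pics/top0.png");s=cv2.imread("pics/side0.png")
a=cv2.resize(t[135:210,270:370],None,fx=8,fy=8,interpolation=cv2.INTER_CUBIC); cv2.imwrite("pics/c1.png",a)
a=cv2.resize(s[165:240,215:285],None,fx=8,fy=8,interpolation=cv2.INTER_CUBIC); cv2.imwrite("pics/c2.png",a)
b=cv2.resize(t[155:190,200:240],None,fx=10,fy=10,interpolation=cv2.INTER_CUBIC)
c=cv2.resize(s[258:298,210:250],None,fx=10,fy=10,interpolation=cv2.INTER_CUBIC)
o=np.zeros((400,800,3),np.uint8);o[:350,:400]=b;o[:,400:]=c;cv2.imwrite("pics/c3.png",o)
```

```text
(no output)
```

View pics/c1.png

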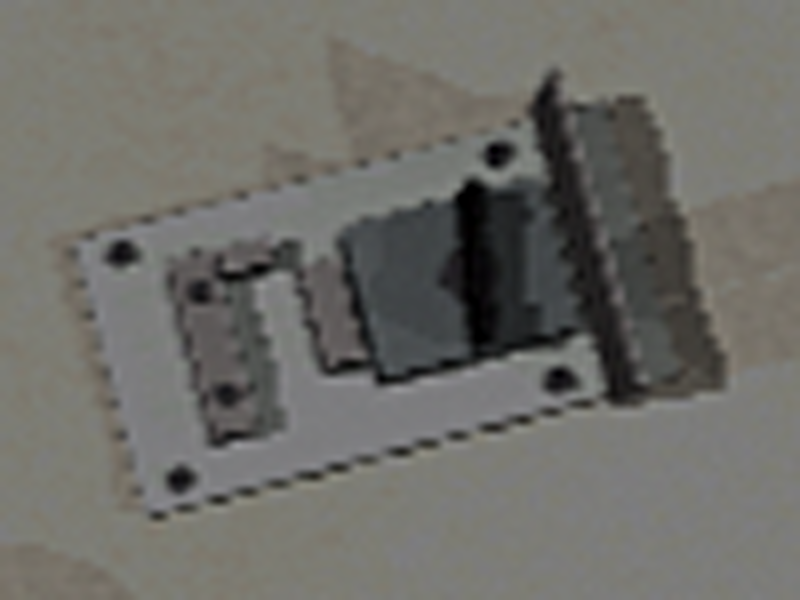

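View pics/c2.png

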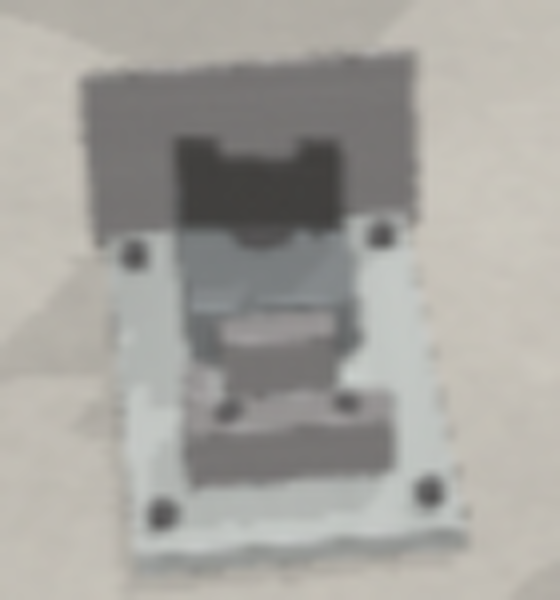

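View pics/c3.png

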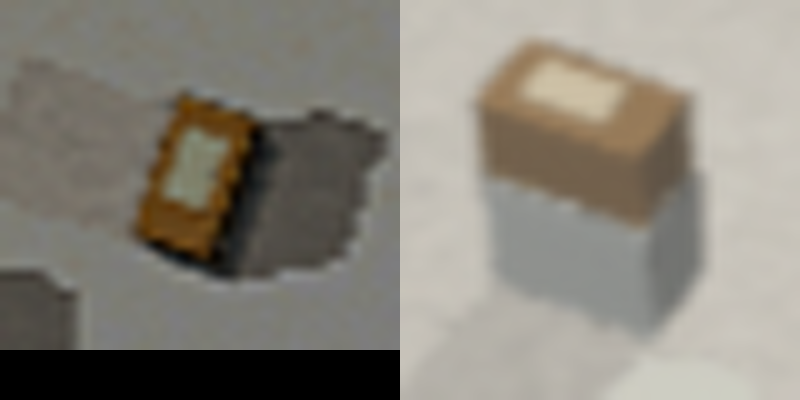

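Both crops confirm the bare aluminium clamp and the rectangular block. In the side crop the aluminium mount lies below tan resin. Next I fit the clamp and block poses using both cameras.

```bash
cat > h.py <<'E'
import numpy as np,cv2
from scipy.optimize import least_squares
from bench import r
def cams():
    return {n:r.camera(n) for n in("side","top")}
def proj(c,P):
    P=np.atleast_2d(P); q=(P-c["position"])@np.array(c["rotation"]); q=q@np.array(c["K"]).T
    return q[:,:2]/q[:,2:]
def ray(c,uv,z):
    d=np.array(c["rotation"])@np.linalg.inv(c["K"])@np.array([*uv,1.]); p=np.array(c["position"]); return p+d*(z-p[2])/d[2]
def place(x,P):
    P=np.array(P,float)/1000; a=x[2]; R=np.array([[np.cos(a),-np.sin(a),0],[np.sin(a),np.cos(a),0],[0,0,1]])
    return P@R.T+[x[0],x[1],0]
def fit(C,obs,x0,z0=0):
    # obs: list (cam,uv,pt mm)
    def f(x):
        e=[]
        for n,uv,p in obs: e+=list(proj(C[n],place(x,[p]))[0]-uv+(x[3:5] if n=="top" else x[5:7]))
        return np.array(e+list(x[3:]/1.0))
    s=least_squares(f,list(x0)+[0]*4,loss="soft_l1"); 
    return s.x,f(s.x)[:2*len(obs)].reshape(-1,2)
def cr(x,y,ox,oy,f): return np.array([(x+.5)/f-.5+ox,(y+.5)/f-.5+oy])
E
python3 - <<'E'
from h import *
C=cams()
t=lambda x,y:cr(x,y,270,135,8); s=lambda x,y:cr(x,y,215,165,8)
obs=[("top",t(152,515),(-55,106,10)),("top",t(76,243),(55,106,10)),
("top",t(555,80),(60,-77,80)),("top",t(612,400),(-60,-77,80)),
("top",t(325,372),(-20,25.5,34.5)),("top",t(468,182),(29,-31,74)),("top",t(475,352),(-29,-31,74)),
("side",s(133,552),(55,106,10)),("side",s(468,528),(-55,106,10)),
("side",s(83,78),(60,-78,80)),("side",s(415,55),(-60,-78,80)),
("side",s(177,138),(29,-35,74)),("side",s(342,138),(-29,-35,74)),
("side",s(221,345),(20,25.5,34.5)),("side",s(336,340),(-20,25.5,34.5))]
x,e=fit(C,obs,(.5,-.1,.29))
print("clamp",x[:2],np.degrees(x[2]),x[3:]); 
for o,q in zip(obs,e): print(o[0],o[2],q.round(2))
np.save("clamp.npy",x)
t=lambda x,y:cr(x,y,200,155,10); s=lambda x,y:cr(x-400,y,210,258,10)
# block
obs=[("top",t(180,92),(22,12,60)),("top",t(262,128),(22,-12,60)),("top",t(135,232),(-22,12,60)),("top",t(208,262),(-22,-12,60)),
("side",s(478,98),(22,12,60)),("side",s(645,145),(-22,12,60)),("side",s(692,92),(-22,-12,60)),("side",s(530,38),(22,-12,60)),
("side",s(650,338),(-22,12,0)),("side",s(497,275),(22,12,0)),("side",s(703,270),(-22,-12,0))]
x,e=fit(C,obs,(.48,.15,-.4))
print("block",x[:2],np.degrees(x[2]),x[3:]); print(e.round(2))
np.save("block.npy",x)
E
```

```text
clamp [ 0.57652868 -0.14860539] 13.433417638614234 [ 0.32990705  0.16951083 -0.2623975   0.45857874]
top (-55, 106, 10) [-1.37  0.48]
top (55, 106, 10) [-0.46 -0.13]
top (60, -77, 80) [-0.23 -0.16]
top (-60, -77, 80) [ 2.85 -0.59]
top (-20, 25.5, 34.5) [0.24 0.03]
top (29, -31, 74) [-2.19  1.36]
top (-29, -31, 74) [ 1.81 -0.82]
side (55, 106, 10) [-0.22  0.3 ]
side (-55, 106, 10) [-0.61  0.1 ]
side (60, -78, 80) [ 0.12 -0.46]
side (-60, -78, 80) [ 0.67 -0.34]
side (29, -35, 74) [0.16 1.48]
side (-29, -35, 74) [0.3  0.08]
side (20, 25.5, 34.5) [-0.16 -0.37]
side (-20, 25.5, 34.5) [ 0.02 -0.79]
block [0.57528989 0.1426509 ] -19.71882585905573 [ 0.23189962  0.01462842 -0.0497537   0.33600598]
[[ 0.28  0.34]
 [-0.29 -0.61]
 [-0.28  0.26]
 [ 0.06 -0.07]
 [-0.33 -0.45]
 [-0.46  0.81]
 [ 0.18 -0.48]
 [-0.02 -0.86]
 [ 0.54  0.05]
 [-0.23  0.33]
 [ 0.4   0.19]]
```

```bash
cat > fitc.py <<'E'
from h import *
C=cams()
t=lambda x,y:cr(x,y,270,135,8); s=lambda x,y:cr(x,y,215,165,8)
obs=[("top",t(152,515),(-55,106,10)),("top",t(76,243),(55,106,10)),
("top",t(325,372),(-20,'j',34.5)),
("side",s(133,552),(55,106,10)),("side",s(468,528),(-55,106,10)),
("side",s(83,78),(60,-78,80)),("side",s(415,55),(-60,-78,80)),
("side",s(221,345),(20,'j',34.5)),("side",s(336,340),(-20,'j',34.5)),
("top",t(122,253),('a','b',10)),("top",t(180,480),('-a','b',10)),("top",t(498,155),('a','c',10)),("top",t(560,380),('-a','c',10)),
("side",s(162,515),('a','b',10)),("side",s(430,492),('-a','b',10)),("side",s(134,255),('a','c',10)),("side",s(380,235),('-a','c',10)),
("side",s(177,138),'k+'),("side",s(342,138),'k-'),("top",t(468,182),'k+'),("top",t(478,352),'k-')]
def f(x,raw=False):
    d={'a':x[7],'-a':-x[7],'b':x[8],'c':x[9],'j':x[10]}
    e=[]
    for n,uv,p in obs:
        if isinstance(p,str):
            k=x[11]; sg=1 if p=='k+' else -1; p=(sg*29*np.cos(k),-35-sg*29*np.sin(k),74)
        p=[d.get(q,q) for q in p]
        e+=list(proj(C[n],place(x,[p]))[0]-uv+(x[3:5] if n=="top" else x[5:7]))
    return np.array(e+([] if raw else list(x[3:7])))
q=least_squares(f,[.58,-.15,.25,0,0,0,0,45,95,-60,26,.1],loss="soft_l1",x_scale=[.01,.01,.1,1,1,1,1,10,10,10,10,.1])
x=q.x; print(x.round(4),"yaw",np.degrees(x[2]),"key",x[11])
for o,w in zip(obs,f(x,1).reshape(-1,2)): print(o[0],o[2],w.round(2))
np.save("clamp.npy",x)
for n,(ox,oy,w,h) in dict(top=(270,135,100,75),side=(215,165,75,75)).items():
    im=cv2.resize(C[n]["image"][oy:oy+h,ox:ox+w],None,fx=8,fy=8,interpolation=cv2.INTER_CUBIC)
    im=np.clip(im*1.4,0,255).astype(np.uint8)
    k=x[11];kc,ks=29*np.cos(k),29*np.sin(k)
    off=x[3:5] if n=="top" else x[5:7]
    for pl in [[(-55,106,10),(55,106,10),(55,-106,10),(-55,-106,10),(-55,106,10)],[(60,-77,0),(60,-77,80),(-60,-77,80),(-60,-77,0)],[(60,-80,80),(-60,-80,80)],[(-30,8,36),(30,8,36),(30,-70,36),(-30,-70,36),(-30,8,36)],[(kc,-35-ks,74),(-kc,-35+ks,74)],[(-35,57,34),(35,57,34),(35,75,34),(-35,75,34),(-35,57,34)],[(24,35,34),(24,55,34)],[(-20,x[10],34.5),(20,x[10],34.5)]]:
        uv=proj(C[n],place(x,pl))+off
        uv=((uv-[ox,oy]+.5)*8-.5).round().astype(int)
        cv2.polylines(im,[uv],False,(0,255,0),1)
    cv2.imwrite(f"pics/ov_{n}.png",im)
E
python3 fitc.py
```

```text
[ 5.77600e-01 -1.48400e-01  2.49400e-01  1.52700e-01 -2.43000e-02
 -4.37000e-02  2.19900e-01  4.50126e+01  8.75652e+01 -6.27577e+01
  2.75836e+01  1.87000e-01] yaw 14.291314291375185 key 0.18704421933474055
top (-55, 106, 10) [-1.23  0.39]
top (55, 106, 10) [-0.84 -0.1 ]
top (-20, 'j', 34.5) [-0.55 -0.23]
side (55, 106, 10) [0.22 0.23]
side (-55, 106, 10) [-0.23 -0.36]
side (60, -78, 80) [-0.44 -0.49]
side (-60, -78, 80) [ 0.09 -0.7 ]
side (20, 'j', 34.5) [-0.12 -0.08]
side (-20, 'j', 34.5) [ 0.06 -0.64]
top ('a', 'b', 10) [0.04 0.26]
top ('-a', 'b', 10) [0.26 0.09]
top ('a', 'c', 10) [0.24 0.23]
top ('-a', 'c', 10) [0.15 0.21]
side ('a', 'b', 10) [-0.04  0.14]
side ('-a', 'b', 10) [0.   0.14]
side ('a', 'c', 10) [0.28 0.14]
side ('-a', 'c', 10) [0.39 0.21]
side k+ [-0.12  0.27]
side k- [-0.05  0.87]
top k+ [0.51 0.06]
top k- [ 0.78 -1.6 ]
```

View pics/ov_top.png

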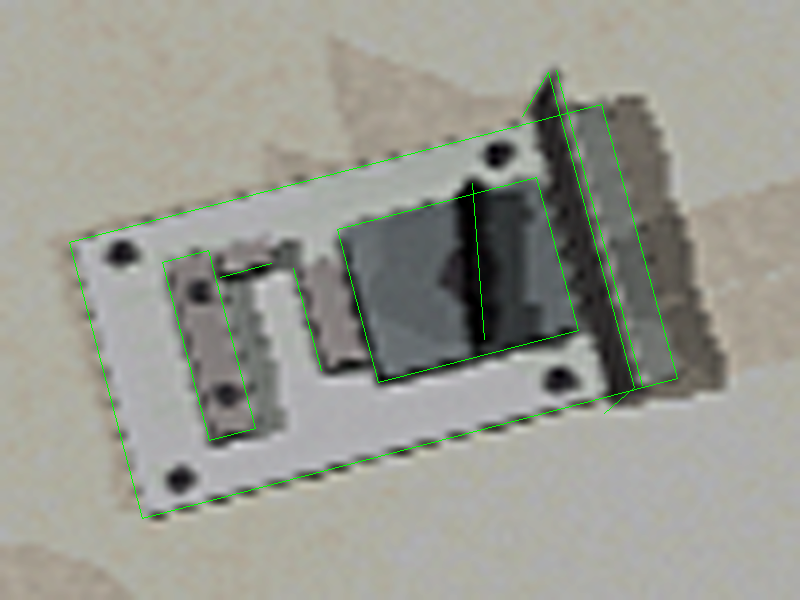

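View pics/ov_side.png

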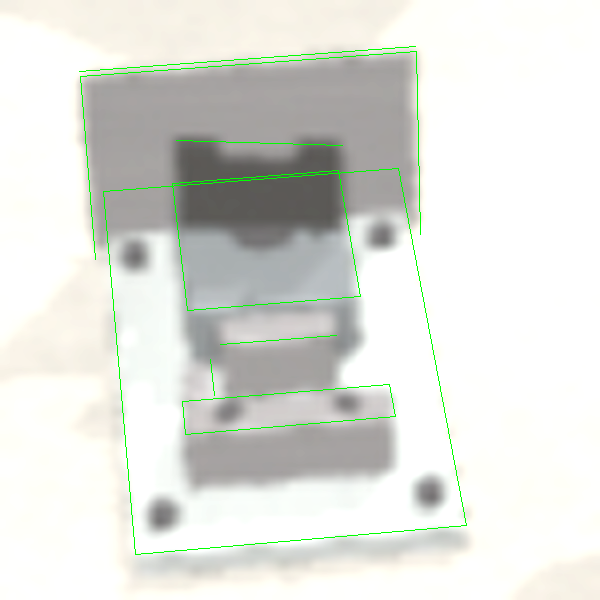

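Fit: clamp at (0.578, -0.148), yaw 14.3°, key already about 0.2 rad round. The moving jaw face at y≈27.6 agrees with that (25.5 + 9·0.2). The block is at (0.575, 0.143), yaw -19.7°. I'll work with tool yaw turned by half a turn so joint 7 keeps room for the key turn.

```bash
cat > go.py <<'E'
import sys
from h import *
def plan(x,y,z,yaw=None):
    s=r.state(); p=s["position"]; R=s["ee_rot"]
    d=R.T@(np.array([x,y,z])-p)/.15
    cy=np.degrees(np.arctan2(R[1,0],R[0,0])); tw=0
    if yaw is not None: tw=-((yaw-cy+180)%360-180)/30
    print("t%.2f p"%s["t"],p.round(4),"yaw %.2f"%cy,"tilt",(R[:,2]+[0,0,1]).round(4),"F",s["force"].round(1),"M",s["moment"].round(3),"op %.4f"%s["opening"],"j",s["joints"].round(0))
    print("dx %.4f dy %.4f dz %.4f twist %.4f"%(*d,tw))
if __name__=="__main__":
    a=[float(v) for v in sys.argv[1:]]; plan(*a)
E
python3 go.py .575 .143 .22 160.3
```

```text
t0.30 p [ 0.2051 -0.5371  0.2215] yaw 20.90 tilt [-0.0002  0.0004  0.    ] F [-0.1  0.1 -0.1] M [ 0.043 -0.017  0.071] op 0.0852 j [67. 40. -2. 85.  1. 54. -4.]
dx 3.9212 dy -3.3560 dz 0.0115 twist -4.6468
```

```bash
python3 -m crank '[{"dx":0.8,"dy":-0.7,"dz":0,"twist":-1},{"dx":0.8,"dy":-0.7,"dz":0,"twist":-1},{"dx":0.8,"dy":-0.7,"dz":0,"twist":-1},{"dx":0.8,"dy":-0.7,"dz":0,"twist":-1},{"dx":0.8,"dy":-0.7,"dz":0,"twist":-1}]' 0.7; python3 go.py .575 .143 .22 160.3
```

```text
t: 0.72
position: [0.2831, -0.391, 0.2221]
ee_rot: [[0.619, 0.785, 0.001], [0.785, -0.619, 0.002], [0.003, -0.0, -1.0]]
force: [0.2, 0.2, -0.4]
opening: 0.0598
t0.72 p [ 0.2831 -0.391   0.2221] yaw 51.75 tilt [0.0015 0.0022 0.    ] F [ 0.2  0.2 -0.4] M [0.044 0.026 0.004] op 0.0598 j [ 56.  33. -10. 103.   8.  44.   4.]
dx 4.0005 dy -0.6756 dz 0.0248 twist -3.6183
```

```bash
python3 -m crank '[{"dx":1,"dy":-0.2,"dz":0,"twist":-1},{"dx":1,"dy":-0.2,"dz":0,"twist":-1},{"dx":1,"dy":-0.2,"dz":0,"twist":-1},{"dx":1,"dy":-0.2,"dz":0,"twist":-1},{"dx":1,"dy":-0.2,"dz":0,"twist":-1},{"dx":1,"dy":-0.2,"dz":0,"twist":-1}]'; python3 go.py .575 .143 .22 160.3
```

```text
t: 1.22
position: [0.3531, -0.2536, 0.2226]
ee_rot: [[0.138, 0.99, 0.002], [0.99, -0.138, 0.002], [0.003, 0.002, -1.0]]
force: [-0.9, -0.9, -0.5]
opening: 0.0598
t1.22 p [ 0.3531 -0.2536  0.2226] yaw 82.04 tilt [0.0019 0.0023 0.    ] F [-0.9 -0.9 -0.5] M [-0.025  0.002 -0.024] op 0.0598 j [ 43.  30. -18. 112.  13.  40.   9.]
dx 2.8231 dy 1.0989 dz 0.0265 twist -2.6087
```

```bash
python3 -m crank '[{"dx":0.9,"dy":0.4,"dz":0,"twist":-1},{"dx":0.9,"dy":0.4,"dz":0,"twist":-1},{"dx":0.9,"dy":0.4,"dz":0,"twist":-1},{"dx":0.9,"dy":0.4,"dz":0,"twist":-1},{"dx":0.9,"dy":0.4,"dz":0,"twist":-1},{"dx":0.9,"dy":0.4,"dz":0,"twist":-1}]'; python3 go.py .575 .143 .22 160.3
```

```text
t: 1.72
position: [0.4314, -0.1283, 0.2229]
ee_rot: [[-0.375, 0.927, 0.002], [0.927, 0.375, 0.002], [0.002, 0.002, -1.0]]
force: [-0.4, -0.9, -0.2]
opening: 0.0598
t1.72 p [ 0.4314 -0.1283  0.2229] yaw 112.05 tilt [0.0016 0.0023 0.    ] F [-0.4 -0.9 -0.2] M [-0.036  0.006 -0.024] op 0.0598 j [ 28.  32. -26. 109.  19.  43.  14.]
dx 1.3168 dy 1.5666 dz 0.0248 twist -1.6082
```

```bash
python3 -m crank '[{"dx":0.7,"dy":0.85,"dz":0,"twist":-1},{"dx":0.7,"dy":0.85,"dz":0,"twist":-1},{"dx":0.7,"dy":0.85,"dz":0,"twist":-1},{"dx":0.7,"dy":0.85,"dz":0,"twist":-1},{"dx":0.7,"dy":0.85,"dz":0,"twist":-1},{"dx":0.7,"dy":0.85,"dz":0,"twist":-1}]'; python3 go.py .575 .143 .22 160.3
```

```text
t: 2.22
position: [0.5102, 0.0167, 0.2228]
ee_rot: [[-0.788, 0.616, 0.001], [0.616, 0.788, 0.002], [0.001, 0.002, -1.0]]
force: [0.1, -0.7, 0.0]
opening: 0.0602
t2.22 p [0.5102 0.0167 0.2228] yaw 141.98 tilt [0.0006 0.0023 0.    ] F [ 0.1 -0.7  0. ] M [-0.045  0.005  0.007] op 0.0602 j [ 13.  37. -33.  98.  25.  52.  22.]
dx 0.1786 dy 0.9294 dz 0.0210 twist -0.6105
```

```bash
python3 -m crank '[{"dx":0.18,"dy":0.93,"dz":0.2,"twist":-0.61},{"dx":0.18,"dy":0.93,"dz":0.2,"twist":-0.61},{"dx":0.18,"dy":0.93,"dz":0.2,"twist":-0.61},{"dx":0.18,"dy":0.93,"dz":0.2,"twist":-0.61},{"dx":0.18,"dy":0.93,"dz":0.2,"twist":-0.61},{"dx":0.18,"dy":0.93,"dz":0.2,"twist":-0.61},{"dx":0.18,"dy":0.93,"dz":0.2,"twist":-0.61}]'; python3 go.py .5753 .1427 .046 160.3
python3 - <<'E'
from h import *
C=cams()
for n in C: cv2.imwrite(f"pics/{n}1.png",C[n]["image"])
a=cv2.resize(C["side"]["image"][150:310,150:310],(600,600),interpolation=cv2.INTER_CUBIC);cv2.imwrite("pics/d1.png",a)
E
```

```text
t: 2.8
position: [0.575, 0.1406, 0.1932]
ee_rot: [[-0.94, 0.342, 0.001], [0.342, 0.94, 0.001], [-0.0, 0.001, -1.0]]
force: [0.6, -0.7, 0.6]
opening: 0.0599
t2.80 p [0.575  0.1406 0.1932] yaw 160.01 tilt [0.0006 0.0007 0.    ] F [ 0.6 -0.7  0.6] M [0.009 0.022 0.011] op 0.0599 j [ -0.  47. -36.  83.  30.  59.  28.]
dx 0.0033 dy 0.0128 dz 0.9813 twist -0.0097
```

View pics/d1.png

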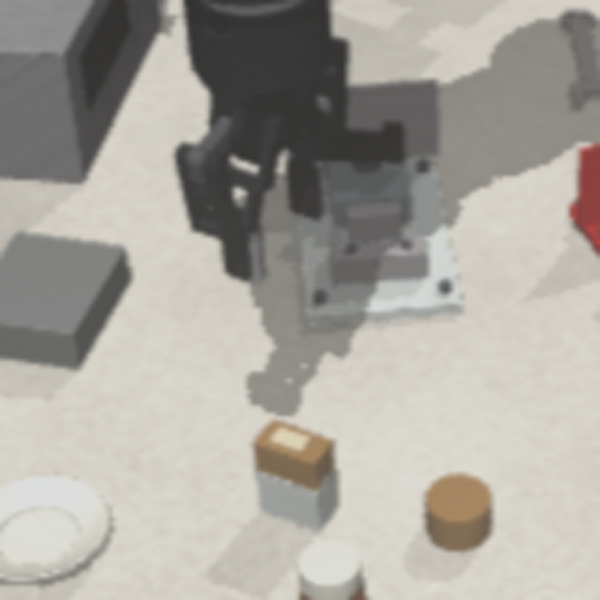

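```bash
python3 -m crank '[{"dx":0,"dy":0.015,"dz":0.25},{"dx":0,"dy":0.015,"dz":0.5},{"dx":0,"dy":0.015,"dz":0.7},{"dx":0,"dy":0.015,"dz":0.85},{"dx":0,"dy":0.015,"dz":0.95},{"dx":0,"dy":0.015,"dz":0.995},{"dx":0,"dy":0.015,"dz":0.995}]'; python3 go.py .5753 .1427 .044 160.3
```

```text
t2.90 p [0.5751 0.1411 0.1935] yaw 160.07 tilt [0.0011 0.0012 0.    ] F [ 0.4 -0.5 -0.1] M [-0.008  0.023  0.025] op 0.0600 j [ -0.  47. -36.  83.  30.  59.  28.]
dx 0.0027 dy 0.0091 dz 0.9969 twist -0.0075invalid input
```

```bash
python3 -m crank '[{"dx":0,"dy":0.01,"dz":0.25,"twist":0},{"dx":0,"dy":0.01,"dz":0.5,"twist":0},{"dx":0,"dy":0.01,"dz":0.7,"twist":0},{"dx":0,"dy":0.01,"dz":0.85,"twist":0},{"dx":0,"dy":0.01,"dz":0.95,"twist":0},{"dx":0,"dy":0.01,"dz":1,"twist":0},{"dx":0,"dy":0.01,"dz":1,"twist":0},{"dx":0,"dy":0.01,"dz":1,"twist":0}]'; python3 go.py .5753 .1427 .044 160.3
```

```text
t: 3.57
position: [0.576, 0.1422, 0.0444]
ee_rot: [[-0.94, 0.342, 0.002], [0.342, 0.94, 0.001], [-0.001, 0.002, -1.0]]
force: [0.4, -0.2, -0.0]
opening: 0.0597
t3.57 p [0.576  0.1422 0.0444] yaw 160.01 tilt [0.0018 0.0012 0.    ] F [ 0.4 -0.2 -0. ] M [-0.034 -0.015  0.045] op 0.0597 j [ -3.  58. -29.  90.  38.  42.  20.]
dx 0.0059 dy 0.0016 dz 0.0024 twist -0.0097
```

```bash
python3 -m crank '[{"dx":0.005,"dy":0,"dz":0,"twist":0},{"dx":0.005,"dy":0,"dz":0,"twist":0},{"dx":0.005,"dy":0,"dz":0,"twist":0},{"dx":0.005,"dy":0,"dz":0,"twist":0},{"dx":0.005,"dy":0,"dz":0,"twist":0},{"dx":0.005,"dy":0,"dz":0,"twist":0},{"dx":0.005,"dy":0,"dz":0,"twist":0},{"dx":0.005,"dy":0,"dz":0,"twist":0},{"dx":0.005,"dy":0,"dz":0,"twist":0},{"dx":0.005,"dy":0,"dz":0,"twist":0}]' 0 40; python3 go.py .5753 .1427 .044 160.3;  python3 - <<'E'
from h import *
C=cams()
t=C["top"]["image"][140:200,180:260];s=C["side"]["image"][200:300,180:280]
o=np.zeros((600,800,3),np.uint8);o[:300,:400]=cv2.resize(t,(400,300));o[:400,400:]=cv2.resize(s,(400,400));cv2.imwrite("pics/e1.png",o)
E
```

```text
t: 4.4
position: [0.5759, 0.1427, 0.0454]
ee_rot: [[-0.94, 0.342, 0.003], [0.342, 0.94, 0.002], [-0.003, 0.003, -1.0]]
force: [-0.3, 0.4, 10.1]
opening: 0.0224
t4.40 p [0.5759 0.1427 0.0454] yaw 160.00 tilt [0.0034 0.0017 0.    ] F [-0.3  0.4 10.1] M [-0.181  0.188  0.037] op 0.0224 j [ -3.  58. -29.  90.  38.  42.  20.]
dx 0.0040 dy -0.0012 dz 0.0092 twist -0.0099
```

View pics/e1.png

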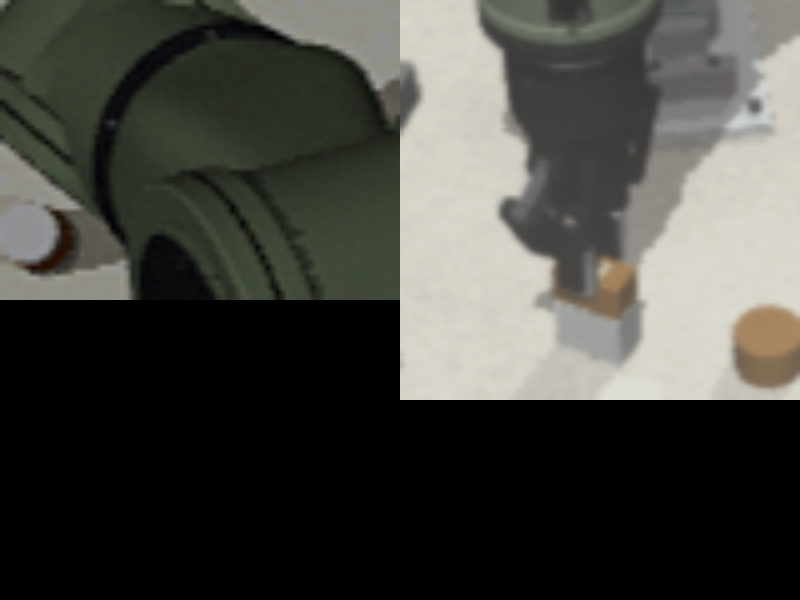

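```bash
python3 -m crank '[{"dx":0,"dy":0,"dz":-0.2,"twist":0},{"dx":0,"dy":0,"dz":-0.4,"twist":0},{"dx":0,"dy":0,"dz":-0.55,"twist":0},{"dx":0,"dy":0,"dz":-0.6,"twist":0},{"dx":0,"dy":0,"dz":-0.6,"twist":0}]';python3 - <<'E'
from h import *
x=np.load("clamp.npy")
for p in [(-6,42.3,10),(2,42.3,10),(0,-35,64)]: print(p,place(x,[p]))
from go import plan
q=place(x,[(-6,42.3,10)])[0]; plan(q[0],q[1],.12,194.3)
C=cams(); cv2.imwrite("pics/f1.png",np.vstack([cv2.resize(C["side"]["image"][130:300,180:320],None,fx=4,fy=4)])[:600])
E
```

```text
t: 4.92
position: [0.5762, 0.1426, 0.1369]
ee_rot: [[-0.94, 0.342, 0.006], [0.342, 0.94, 0.002], [-0.005, 0.004, -1.0]]
force: [0.1, -0.2, -3.0]
opening: 0.0226
(-6, 42.3, 10) [[ 0.56130343 -0.1088947   0.01      ]]
(2, 42.3, 10) [[ 0.56905585 -0.10691988  0.01      ]]
(0, -35, 64) [[ 0.58619941 -0.1823214   0.064     ]]
t4.92 p [0.5762 0.1426 0.1369] yaw 159.99 tilt [0.0059 0.0022 0.    ] F [ 0.1 -0.2 -3. ] M [-0.048 -0.027 -0.011] op 0.0226 j [ -1.  51. -33.  87.  33.  52.  25.]
dx -0.4798 dy -1.6097 dz 0.1085 twist -1.1438
```

View pics/f1.png

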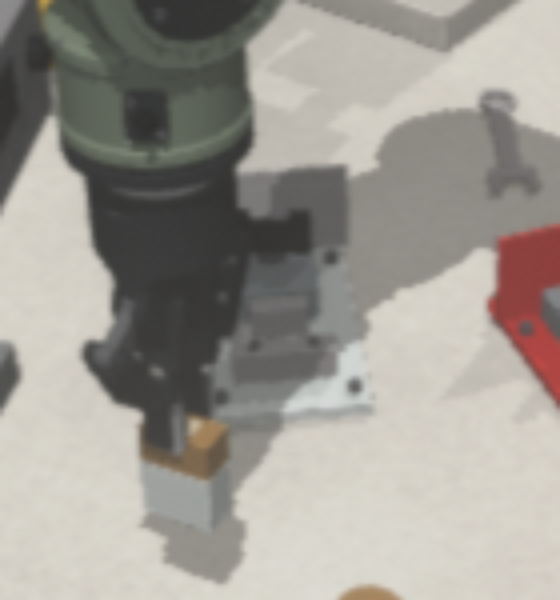

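The block is held upright, hanging from the fingers at about (185,470) in the crop. The force change of about 3 N matches its weight. I'll carry it over to the slot.

```bash
python3 -m crank '[{"dx":-0.2,"dy":-0.85,"dz":0,"twist":-0.9},{"dx":-0.2,"dy":-0.85,"dz":0,"twist":-0.9},{"dx":-0.2,"dy":-0.85,"dz":0,"twist":-0.9},{"dx":-0.2,"dy":-0.85,"dz":0,"twist":-0.9},{"dx":-0.2,"dy":-0.85,"dz":0,"twist":-0.9},{"dx":-0.2,"dy":-0.85,"dz":0,"twist":-0.9}]'; python3 go.py .5613 -.1089 .12 194.3
```

```text
t: 5.52
position: [0.5594, 0.0118, 0.1329]
ee_rot: [[-0.993, -0.12, 0.001], [-0.12, 0.993, 0.002], [-0.001, 0.002, -1.0]]
force: [-0.1, 1.0, -2.8]
opening: 0.0224
t5.52 p [0.5594 0.0118 0.1329] yaw -173.13 tilt [0.0006 0.0018 0.    ] F [-0.1  1.  -2.8] M [ 0.043 -0.001  0.004] op 0.0224 j [ 16.  51. -41.  94.  41.  51.  55.]
dx 0.0834 dy -0.8005 dz 0.0848 twist -0.2477
```

```bash
python3 -m crank '[{"dx":0.08,"dy":-0.5,"dz":0.08,"twist":-0.25},{"dx":0.08,"dy":-0.7,"dz":0.08,"twist":-0.25},{"dx":0.08,"dy":-0.8,"dz":0.08,"twist":-0.25},{"dx":0.08,"dy":-0.8,"dz":0.08,"twist":-0.25},{"dx":0.08,"dy":-0.8,"dz":0.08,"twist":-0.25},{"dx":0.08,"dy":-0.8,"dz":0.08,"twist":-0.25},{"dx":0.08,"dy":-0.8,"dz":0.08,"twist":-0.25}]'; python3 go.py .5613 -.1089 .08 194.3;python3 - <<'E'
from h import *
C=cams(); cv2.imwrite("pics/f2.png",np.vstack([cv2.resize(C["side"]["image"][150:250,200:300],None,fx=6,fy=6)])[:600])
E
```

```text
t: 6.1
position: [0.562, -0.1068, 0.1206]
ee_rot: [[-0.968, -0.25, 0.0], [-0.25, 0.968, 0.003], [-0.001, 0.002, -1.0]]
force: [-0.4, -0.7, -1.4]
opening: 0.0224
t6.10 p [ 0.562  -0.1068  0.1206] yaw -165.54 tilt [0.0004 0.0026 0.    ] F [-0.4 -0.7 -1.4] M [ 0.033 -0.071  0.042] op 0.0224 j [ 29.  53. -44.  92.  44.  53.  73.]
dx 0.0081 dy -0.0132 dz 0.2704 twist 0.0054
```

View pics/f2.png

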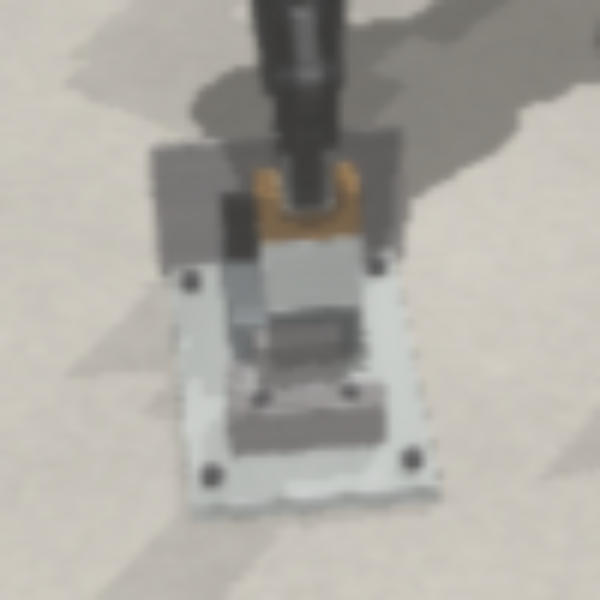

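```bash
cat > ov.py <<'E'
from h import *
import sys
def ov(out,zb,yawb=None,ctr=None,win=(215,160,80,75)):
    C=cams();s=r.state();x=np.load("clamp.npy")
    c=C["side"];ox,oy,w,h=win
    im=cv2.resize(c["image"][oy:oy+h,ox:ox+w],None,fx=8,fy=8,interpolation=cv2.INTER_CUBIC)
    p=s["position"];R=s["ee_rot"];a=np.arctan2(R[1,0],R[0,0])-np.pi
    def dr(P,col):
        uv=proj(c,P)+x[5:7]; uv=((uv-[ox,oy]+.5)*8-.5).round().astype(int); cv2.polylines(im,[uv],False,col,1)
    B=lambda pl:place((p[0],p[1],a),pl)+[0,0,zb]
    for z in (0,36,60): dr(B([(22,12,z),(-22,12,z),(-22,-12,z),(22,-12,z),(22,12,z)]),(0,0,255))
    for q in((22,12),(-22,12),(-22,-12)): dr(B([(*q,0),(*q,60)]),(0,0,255))
    for pl in [[(-55,106,10),(55,106,10),(55,-106,10),(-55,-106,10),(-55,106,10)],[(-35,75,34),(-35,57,34),(35,57,34),(35,75,34),(-35,75,34)],[(24,35,34),(24,55,34)]]: dr(place(x,pl),(0,255,0))
    cv2.imwrite(out,im)
E
python3 -c "
from ov import *
ov('pics/g1.png',r.state()['position'][2]-.0454)"
```

```text
(no output)
```

View pics/g1.png

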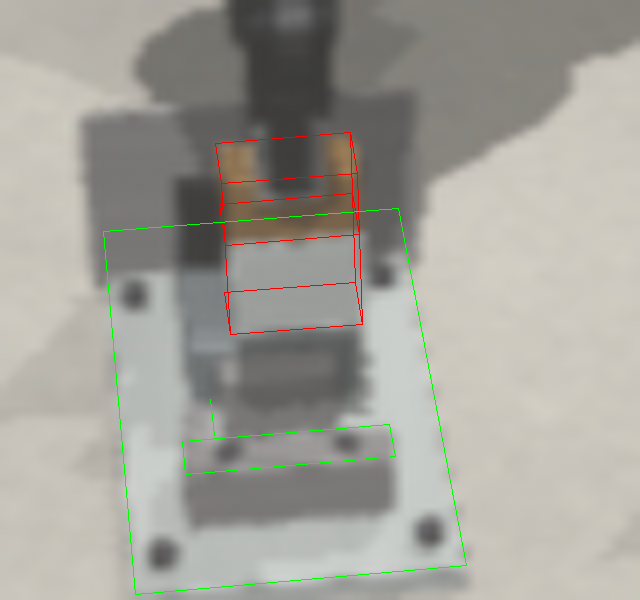

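```bash
python3 -m crank '[{"dx":0.01,"dy":-0.015,"dz":0.1,"twist":0.005},{"dx":0.01,"dy":-0.015,"dz":0.18,"twist":0.005},{"dx":0.01,"dy":-0.015,"dz":0.24,"twist":0.005},{"dx":0.01,"dy":-0.015,"dz":0.28,"twist":0.005},{"dx":0.01,"dy":-0.015,"dz":0.31,"twist":0.005},{"dx":0.01,"dy":-0.015,"dz":0.34,"twist":0.005}]'; python3 go.py .5613 -.1089 .056 194.3
```

```text
t: 6.8
position: [0.5612, -0.1102, 0.0695]
ee_rot: [[-0.969, -0.247, 0.001], [-0.247, 0.969, 0.002], [-0.001, 0.002, -1.0]]
force: [-0.2, -0.5, -2.4]
opening: 0.0226
t6.80 p [ 0.5612 -0.1102  0.0695] yaw -165.71 tilt [0.0008 0.002  0.    ] F [-0.2 -0.5 -2.4] M [-0.037  0.045 -0.053] op 0.0226 j [ 28.  57. -41.  94.  48.  48.  70.]
dx -0.0028 dy 0.0079 dz 0.0897 twist -0.0004
```

```bash
python3 -m crank '[{"dx":0,"dy":0.008,"dz":0.03,"twist":0},{"dx":0,"dy":0.008,"dz":0.06,"twist":0},{"dx":0,"dy":0.008,"dz":0.08,"twist":0},{"dx":0,"dy":0.008,"dz":0.09,"twist":0},{"dx":0,"dy":0.008,"dz":0.09,"twist":0},{"dx":0,"dy":0.008,"dz":0.09,"twist":0}]'; python3 go.py .5613 -.1089 .056 194.3;python3 -c "
from ov import *
ov('pics/g2.png',r.state()['position'][2]-.0454)"
```

```text
t: 7.3
position: [0.561, -0.109, 0.0561]
ee_rot: [[-0.969, -0.247, 0.001], [-0.247, 0.969, 0.002], [-0.001, 0.002, -1.0]]
force: [0.0, 0.3, -3.1]
opening: 0.0221
t7.30 p [ 0.561  -0.109   0.0561] yaw -165.72 tilt [0.0009 0.002  0.    ] F [ 0.   0.3 -3.1] M [-0.07   0.022 -0.011] op 0.0221 j [ 27.  58. -40.  94.  49.  46.  69.]
dx -0.0024 dy -0.0000 dz 0.0004 twist -0.0005
```

View pics/g2.png

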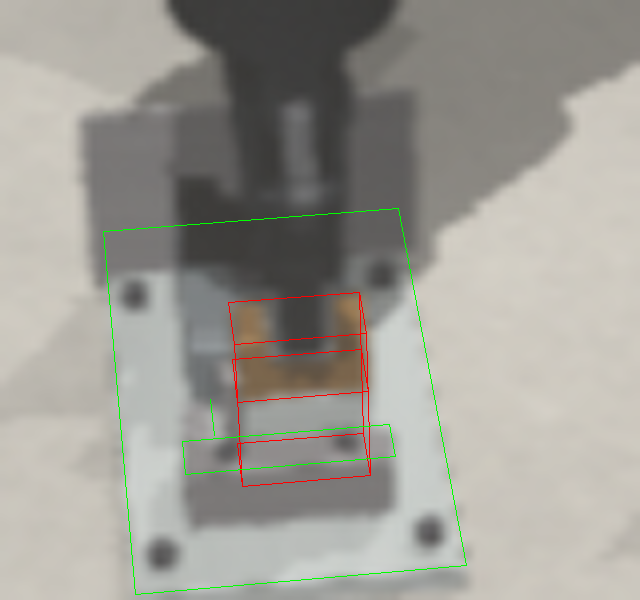

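```bash
python3 -m crank '[{"dx":-0.015,"dy":0,"dz":0,"twist":0},{"dx":-0.03,"dy":0,"dz":0,"twist":0},{"dx":-0.04,"dy":0,"dz":0,"twist":0},{"dx":-0.045,"dy":0,"dz":0,"twist":0},{"dx":-0.045,"dy":0,"dz":0,"twist":0}]'; python3 go.py .5691 -.1069 .056 194.3
```

```text
t: 7.82
position: [0.5677, -0.1072, 0.0561]
ee_rot: [[-0.969, -0.247, 0.001], [-0.247, 0.969, 0.002], [-0.002, 0.002, -1.0]]
force: [-0.1, 0.3, -3.6]
opening: 0.0224
t7.82 p [ 0.5677 -0.1072  0.0561] yaw -165.71 tilt [0.0011 0.002  0.    ] F [-0.1  0.3 -3.6] M [-0.022  0.059 -0.054] op 0.0224 j [ 27.  59. -40.  93.  49.  47.  70.]
dx -0.0097 dy -0.0001 dz 0.0008 twist -0.0005
```

```bash
python3 -m crank '[{"dx":-0.005,"dy":0,"dz":0,"twist":0},{"dx":-0.01,"dy":0,"dz":0,"twist":0},{"dx":-0.013,"dy":0,"dz":0,"twist":0},{"dx":-0.013,"dy":0,"dz":0,"twist":0}]'; python3 go.py .5691 -.1069 .056 194.3
```

```text
t: 8.15
position: [0.5696, -0.1067, 0.0561]
ee_rot: [[-0.969, -0.247, 0.001], [-0.247, 0.969, 0.002], [-0.002, 0.002, -1.0]]
force: [0.5, -0.1, -2.8]
opening: 0.0221
t8.15 p [ 0.5696 -0.1067  0.0561] yaw -165.71 tilt [0.0011 0.0021 0.    ] F [ 0.5 -0.1 -2.8] M [-0.002  0.047  0.038] op 0.0221 j [ 27.  59. -40.  93.  49.  48.  70.]
dx 0.0039 dy -0.0003 dz 0.0007 twist -0.0005
```

```bash
python3 -m crank '[{"dx":-0.005,"dy":0,"dz":0,"twist":0},{"dx":-0.01,"dy":0,"dz":0,"twist":0},{"dx":-0.014,"dy":0,"dz":0,"twist":0},{"dx":-0.014,"dy":0,"dz":0,"twist":0}]'; python3 go.py .5691 -.1069 .056 194.3
```

```text
t: 8.48
position: [0.5711, -0.1064, 0.056]
ee_rot: [[-0.969, -0.247, -0.0], [-0.247, 0.969, 0.001], [0.0, 0.002, -1.0]]
force: [-5.1, -0.6, -0.6]
opening: 0.0223
t8.48 p [ 0.5711 -0.1064  0.056 ] yaw -165.72 tilt [-0.0004  0.0015  0.    ] F [-5.1 -0.6 -0.6] M [-0.225  1.249 -0.052] op 0.0223 j [ 27.  59. -40.  92.  49.  48.  70.]
dx 0.0138 dy 0.0003 dz 0.0000 twist -0.0005
```

The block has met the stop (-5 N along x). Now I lower it to the floor.

```bash
python3 -m crank '[{"dx":-0.003,"dy":0,"dz":0.004,"twist":0},{"dx":-0.003,"dy":0,"dz":0.008,"twist":0},{"dx":-0.003,"dy":0,"dz":0.01,"twist":0}]'; python3 go.py .5691 -.1069 .056 194.3
```

```text
t: 8.73
position: [0.5711, -0.1064, 0.0555]
ee_rot: [[-0.969, -0.247, -0.001], [-0.247, 0.969, 0.001], [0.001, 0.001, -1.0]]
force: [-13.2, -0.1, 25.9]
opening: 0.0224
t8.73 p [ 0.5711 -0.1064  0.0555] yaw -165.72 tilt [-0.0011  0.0007  0.    ] F [-13.2  -0.1  25.9] M [-1.720e-01  3.024e+00 -3.000e-03] op 0.0224 j [ 27.  59. -40.  92.  49.  48.  70.]
dx 0.0138 dy -0.0002 dz -0.0036 twist -0.0007
```

On the floor and home. Opening modestly.

```bash
python3 -m crank '[{"dx":0,"dy":0,"dz":-0.006,"twist":0},{"dx":0,"dy":0,"dz":-0.006,"twist":0},{"dx":0,"dy":0,"dz":-0.006,"twist":0},{"dx":0,"dy":0,"dz":-0.006,"twist":0},{"dx":0,"dy":0,"dz":-0.006,"twist":0}]' 0.45; python3 go.py .5691 -.1069 .056 194.3
```

```text
t: 9.15
position: [0.5712, -0.1064, 0.0563]
ee_rot: [[-0.969, -0.247, -0.001], [-0.247, 0.969, 0.001], [0.001, 0.001, -1.0]]
force: [-0.4, 0.2, -0.1]
opening: 0.0386
t9.15 p [ 0.5712 -0.1064  0.0563] yaw -165.72 tilt [-0.001   0.0008  0.    ] F [-0.4  0.2 -0.1] M [ 0.015 -0.041 -0.019] op 0.0386 j [ 27.  59. -40.  92.  48.  48.  70.]
dx 0.0143 dy -0.0000 dz 0.0018 twist -0.0008
```

Free. Retreat straight up and look.

```bash
python3 -m crank '[{"dx":0,"dy":0,"dz":-0.15,"twist":0},{"dx":0,"dy":0,"dz":-0.35,"twist":0},{"dx":0,"dy":0,"dz":-0.6,"twist":0},{"dx":0,"dy":0,"dz":-0.75,"twist":0},{"dx":0,"dy":0,"dz":-0.75,"twist":0},{"dx":0,"dy":0,"dz":-0.75,"twist":0}]'; python3 go.py .5862 -.1823 .15 183.6;python3 - <<'E'
from h import *
C=cams(); cv2.imwrite("pics/side3.png",C["side"]["image"]); cv2.imwrite("pics/top3.png",C["top"]["image"])
cv2.imwrite("pics/h1.png",cv2.resize(C["side"]["image"][165:240,215:295],None,fx=8,fy=8,interpolation=cv2.INTER_CUBIC))
E
```

```text
t: 9.65
position: [0.5717, -0.1066, 0.1696]
ee_rot: [[-0.969, -0.246, 0.001], [-0.246, 0.969, 0.0], [-0.001, 0.0, -1.0]]
force: [-0.9, -0.7, -1.5]
opening: 0.0383
t9.65 p [ 0.5717 -0.1066  0.1696] yaw -165.73 tilt [0.0007 0.0003 0.    ] F [-0.9 -0.7 -1.5] M [ 0.027 -0.056  0.011] op 0.0383 j [ 29.  50. -46.  87.  40.  60.  77.]
dx 0.0308 dy -0.5133 dz 0.1306 twist 0.3556
```

View pics/h1.png

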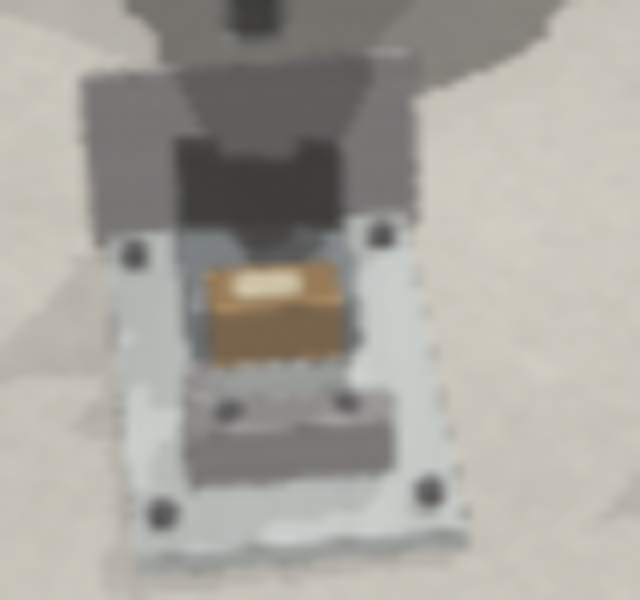

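The block stands in the slot, top face at about (208–342, 262–308) in the crop. I'll check its pose in the clamp frame.

Run:
```python
from h import *
C=cams();x=np.load("clamp.npy");c=C["side"]
for u in [(208,265),(213,308),(342,300),(340,262)]:
    p=ray(c,cr(*u,215,165,8)-x[5:7],.070); a=x[2]; d=p[:2]-x[:2]; print((np.array([[np.cos(a),np.sin(a)],[-np.sin(a),np.cos(a)]])@d*1000).round(1))
```

```text
[22.5 30.2]
[22.6 54.8]
[-20.2  56.1]
[-21.6  34.5]
```

```bash
python3 -m crank '[{"dx":0.03,"dy":-0.25,"dz":0,"twist":0.37},{"dx":0.03,"dy":-0.5,"dz":0.1,"twist":0.37},{"dx":0.03,"dy":-0.51,"dz":0.13,"twist":0.37},{"dx":0.03,"dy":-0.51,"dz":0.13,"twist":0.37},{"dx":0.03,"dy":-0.51,"dz":0.13,"twist":0.37},{"dx":0.03,"dy":-0.51,"dz":0.13,"twist":0.37}]' 0.32; python3 go.py .5866 -.1823 .060 183.2;python3 - <<'E'
from h import *
C=cams()
cv2.imwrite("pics/i1.png",cv2.resize(C["side"]["image"][150:240,205:295],None,fx=6.6,fy=6.6,interpolation=cv2.INTER_CUBIC))
cv2.imwrite("pics/i2.png",C["top"]["image"])
E
```

```text
t: 10.35
position: [0.5855, -0.1805, 0.1483]
ee_rot: [[-0.998, -0.057, -0.002], [-0.057, 0.998, 0.002], [0.002, 0.002, -1.0]]
force: [0.2, -0.2, 0.6]
opening: 0.0273
t10.35 p [ 0.5855 -0.1805  0.1483] yaw -176.71 tilt [-0.0025  0.0018  0.    ] F [ 0.2 -0.2  0.6] M [ 0.002 -0.016 -0.008] op 0.0273 j [ 33.  54. -43.  81.  39.  61.  76.]
dx -0.0083 dy -0.0136 dz 0.5885 twist 0.0031
```

View pics/i1.png

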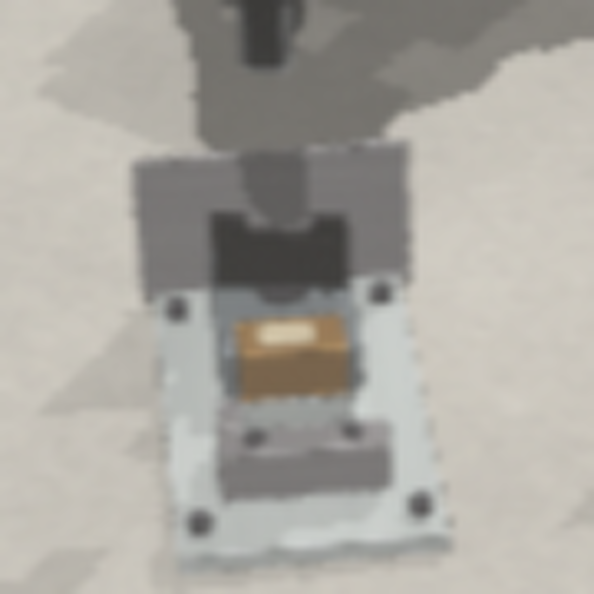

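```bash
python3 -m crank '[{"dx":-0.008,"dy":-0.012,"dz":0.15,"twist":0},{"dx":-0.008,"dy":-0.012,"dz":0.3,"twist":0},{"dx":-0.008,"dy":-0.012,"dz":0.4,"twist":0},{"dx":-0.008,"dy":-0.012,"dz":0.48,"twist":0},{"dx":-0.008,"dy":-0.012,"dz":0.54,"twist":0},{"dx":-0.008,"dy":-0.012,"dz":0.57,"twist":0},{"dx":-0.008,"dy":-0.012,"dz":0.58,"twist":0},{"dx":-0.008,"dy":-0.012,"dz":0.58,"twist":0}]'; python3 go.py .5866 -.1823 .060 183.2
```

```text
t: 11.12
position: [0.5869, -0.1822, 0.0619]
ee_rot: [[-0.998, -0.057, -0.002], [-0.057, 0.998, 0.001], [0.002, 0.001, -1.0]]
force: [-0.3, -0.5, 0.6]
opening: 0.0275
t11.12 p [ 0.5869 -0.1822  0.0619] yaw -176.71 tilt [-0.0016  0.0012  0.    ] F [-0.3 -0.5  0.6] M [-0.011 -0.019  0.016] op 0.0275 j [ 32.  60. -40.  84.  45.  52.  72.]
dx 0.0021 dy -0.0003 dz 0.0126 twist 0.0029
```

```bash
python3 -m crank '[{"dx":0,"dy":0,"dz":0.01,"twist":0},{"dx":0,"dy":0,"dz":0.01,"twist":0},{"dx":0,"dy":0,"dz":0.01,"twist":0},{"dx":0,"dy":0,"dz":0.01,"twist":0},{"dx":0,"dy":0,"dz":0.01,"twist":0},{"dx":0,"dy":0,"dz":0.01,"twist":0},{"dx":0,"dy":0,"dz":0.01,"twist":0},{"dx":0,"dy":0,"dz":0.01,"twist":0}]' 0 60; python3 go.py .5866 -.1823 .060 183.2
python3 - <<'E'
from h import *
C=cams()
cv2.imwrite("pics/j1.png",cv2.resize(C["side"]["image"][150:240,205:295],None,fx=6.6,fy=6.6,interpolation=cv2.INTER_CUBIC))
E
```

```text
t: 11.78
position: [0.5869, -0.1823, 0.0604]
ee_rot: [[-0.998, -0.057, -0.002], [-0.057, 0.998, 0.001], [0.001, 0.001, -1.0]]
force: [-0.4, -0.5, -0.1]
opening: 0.0001
t11.78 p [ 0.5869 -0.1823  0.0604] yaw -176.72 tilt [-0.0016  0.0012  0.    ] F [-0.4 -0.5 -0.1] M [-0.056 -0.011 -0.005] op 0.0001 j [ 32.  60. -40.  84.  45.  52.  72.]
dx 0.0022 dy 0.0001 dz 0.0026 twist 0.0027
```

View pics/j1.png

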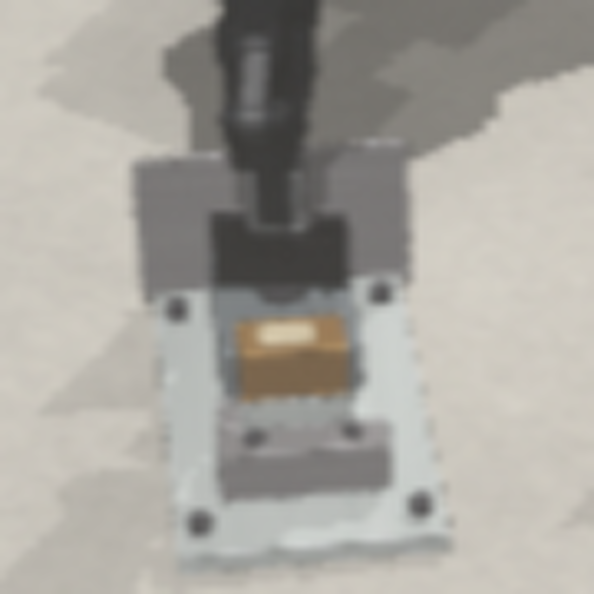

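Run:
```python
from h import *
C=cams();x=np.load("clamp.npy")
for n,(ox,oy,w,h) in dict(side=(225,160,45,45),top=(290,130,60,60)).items():
    im=cv2.resize(C[n]["image"][oy:oy+h,ox:ox+w].astype(np.float32),(600,600),interpolation=cv2.INTER_CUBIC)
    cv2.imwrite(f"pics/k_{n}.png",np.clip(im*2,0,255).astype(np.uint8))
s=r.state()
print(proj(C["side"],s["position"]),proj(C["side"],s["position"]-[0,0,.014]))
```

```text
[[246.91624165 186.19061815]] [[247.12682123 190.28508774]]
```

View pics/k_side.png

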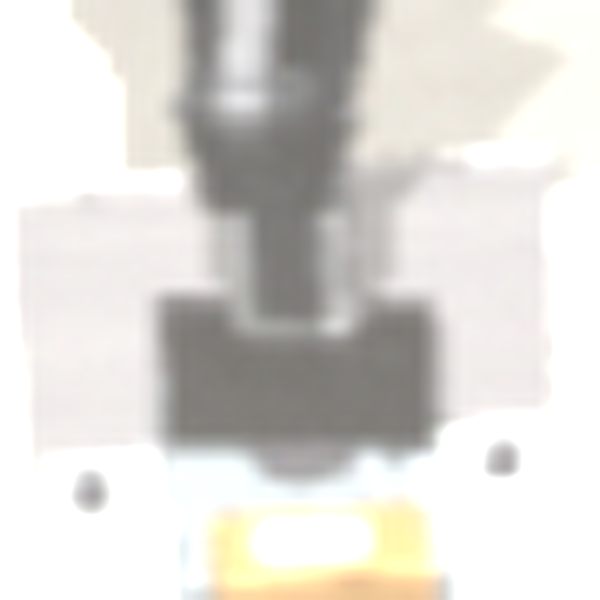

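View pics/k_top.png

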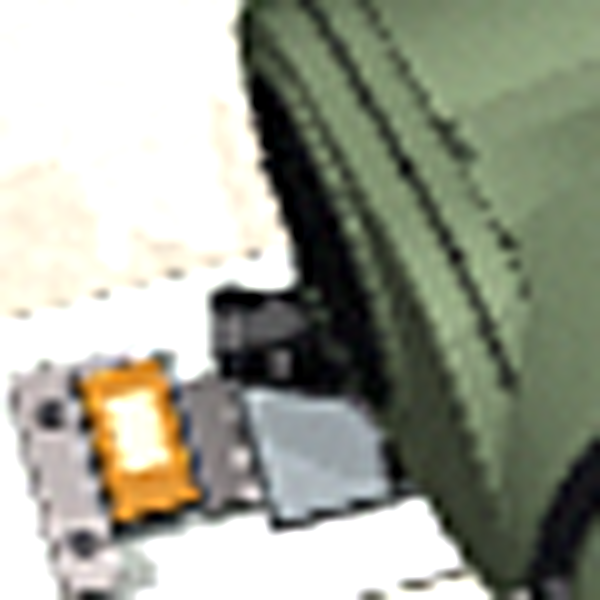

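Run:
```python
from h import *
C=cams();c=C["side"];x=np.load("clamp.npy")
p=np.array([.5759,.1427,.0454]);yd=np.array([.342,.94,0])
for z in(-.014,0,.005,.01): 
  for o in (.012,.02): 
    uv=proj(c,p+yd*o+[0,0,z])[0]; print("e1",z,o,((uv-[180,200])*4+[400,0]).round(0))
p=np.array([.562,-.1068,.1206]);yd=np.array([-.25,.968,0])
for z in(-.014,0,.005,.01): 
  for o in (.012,.02): 
    uv=proj(c,p+yd*o+[0,0,z])[0]; print("g1",z,o,((uv-[215,160])*8).round(0))
p=np.array([.5869,-.1823,.0604]);yd=np.array([-.057,.998,0])
for z in(-.014,0,.005,.01): 
  for o in (0,.01,): 
    uv=proj(c,p+yd*o+[0,0,z])[0]; print("k",z,o,((uv-[225,160])*600/45).round(0))
```

```text
e1 -0.014 0.012 [583. 314.]
e1 -0.014 0.02 [576. 323.]
e1 0 0.012 [582. 296.]
e1 0 0.02 [574. 305.]
e1 0.005 0.012 [581. 290.]
e1 0.005 0.02 [574. 299.]
e1 0.01 0.012 [581. 284.]
e1 0.01 0.02 [573. 293.]
g1 -0.014 0.012 [289. 248.]
g1 -0.014 0.02 [291. 262.]
g1 0 0.012 [287. 213.]
g1 0 0.02 [289. 226.]
g1 0.005 0.012 [286. 200.]
g1 0.005 0.02 [289. 214.]
g1 0.01 0.012 [286. 187.]
g1 0.01 0.02 [288. 201.]
k -0.014 0 [295. 404.]
k -0.014 0.01 [290. 431.]
k 0 0 [292. 349.]
k 0 0.01 [287. 376.]
k 0.005 0 [291. 329.]
k 0.005 0.01 [286. 356.]
k 0.01 0 [290. 310.]
k 0.01 0.01 [285. 336.]
```

The gripper closed on nothing. The overlays show the visible tips at about TCP +6 mm rather than 14 mm ahead, so they shut just above the key's notch (side crop row ~330). I'll open, go lower while watching the force, and close again.

```bash
python3 -m crank '[{"dx":0,"dy":0,"dz":0,"twist":0},{"dx":0,"dy":0,"dz":0,"twist":0},{"dx":0,"dy":0,"dz":0,"twist":0},{"dx":0,"dy":0,"dz":0,"twist":0},{"dx":0,"dy":0,"dz":0.02,"twist":0},{"dx":0,"dy":0,"dz":0.04,"twist":0},{"dx":0,"dy":0,"dz":0.05,"twist":0},{"dx":0,"dy":0,"dz":0.05,"twist":0}]' 0.32; python3 go.py .5866 -.1823 .052 183.2
python3 - <<'E'
from h import *
C=cams()
im=cv2.resize(C["side"]["image"][160:205,225:270].astype(np.float32),(600,600),interpolation=cv2.INTER_CUBIC)
cv2.imwrite(f"pics/l1.png",np.clip(im*2,0,255).astype(np.uint8))
E
```

```text
t: 12.75
position: [0.5867, -0.1822, 0.0524]
ee_rot: [[-0.998, -0.057, -0.002], [-0.057, 0.998, 0.001], [0.002, 0.002, -1.0]]
force: [-0.6, -0.4, -0.1]
opening: 0.0275
t12.75 p [ 0.5867 -0.1822  0.0524] yaw -176.71 tilt [-0.0022  0.0014  0.    ] F [-0.6 -0.4 -0.1] M [-0.     0.044  0.024] op 0.0275 j [ 32.  61. -39.  85.  45.  51.  71.]
dx 0.0007 dy -0.0007 dz 0.0024 twist 0.0029
```

View pics/l1.png

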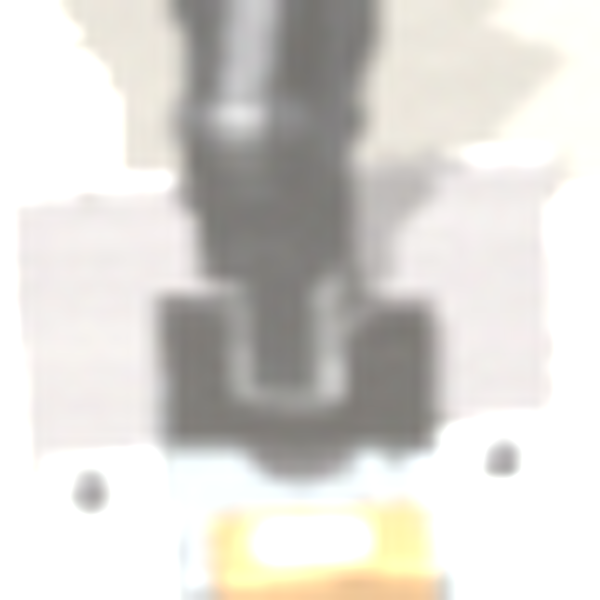

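The front finger now stands in front of the key with its tip at about row 400 (z≈57 mm). I'll go 6 mm lower, then close.

```bash
python3 -m crank '[{"dx":0,"dy":0,"dz":0.02,"twist":0},{"dx":0,"dy":0,"dz":0.035,"twist":0},{"dx":0,"dy":0,"dz":0.04,"twist":0},{"dx":0,"dy":0,"dz":0.04,"twist":0}]'; python3 -m crank '[{"dx":0,"dy":0,"dz":0,"twist":0},{"dx":0,"dy":0,"dz":0,"twist":0},{"dx":0,"dy":0,"dz":0,"twist":0},{"dx":0,"dy":0,"dz":0,"twist":0},{"dx":0,"dy":0,"dz":0,"twist":0},{"dx":0,"dy":0,"dz":0,"twist":0},{"dx":0,"dy":0,"dz":0,"twist":0}]' 0 60; python3 go.py .5866 -.1823 .052 183.2
```

```text
t: 13.18
position: [0.5867, -0.1822, 0.0465]
ee_rot: [[-0.998, -0.057, -0.002], [-0.057, 0.998, 0.001], [0.002, 0.001, -1.0]]
force: [-0.2, -0.2, 0.4]
opening: 0.0276
t: 13.77
position: [0.5867, -0.1818, 0.0466]
ee_rot: [[-0.998, -0.058, -0.002], [-0.058, 0.998, 0.002], [0.002, 0.002, -1.0]]
force: [-2.6, 4.4, 6.5]
opening: 0.0058
t13.77 p [ 0.5867 -0.1818  0.0466] yaw -176.70 tilt [-0.0021  0.0018  0.    ] F [-2.6  4.4  6.5] M [0.876 0.59  0.206] op 0.0058 j [ 32.  61. -39.  85.  45.  51.  71.]
dx 0.0012 dy -0.0029 dz -0.0357 twist 0.0033
```

Gripped (5.8 mm; this gauge read 1.6 mm low on the block too). Turning clockwise in small steps.

```bash
python3 -m crank '[{"dx":0,"dy":0,"dz":0,"twist":0.05},{"dx":0,"dy":0,"dz":0,"twist":0.1},{"dx":0,"dy":0,"dz":0,"twist":0.15},{"dx":0,"dy":0,"dz":0,"twist":0.15}]'; python3 go.py .5866 -.1823 .052; python3 -m crank '[{"dx":0,"dy":0,"dz":0,"twist":0.05},{"dx":0,"dy":0,"dz":0,"twist":0.1},{"dx":0,"dy":0,"dz":0,"twist":0.1}]'; python3 go.py .5866 -.1823 .052
```

```text
t: 14.1
position: [0.5867, -0.1818, 0.0467]
ee_rot: [[-1.0, 0.023, -0.002], [0.023, 1.0, 0.002], [0.002, 0.002, -1.0]]
force: [-2.1, 3.2, 3.1]
opening: 0.006
t14.10 p [ 0.5867 -0.1818  0.0467] yaw 178.66 tilt [-0.0022  0.0017  0.    ] F [-2.1  3.2  3.1] M [0.564 0.464 0.126] op 0.0060 j [ 31.  61. -38.  85.  44.  50.  67.]
dx 0.0009 dy -0.0032 dz -0.0356 twist 0.0000
t: 14.35
position: [0.5867, -0.1818, 0.0467]
ee_rot: [[-0.997, 0.078, -0.002], [0.078, 0.997, 0.002], [0.002, 0.001, -1.0]]
force: [-1.4, 2.5, 2.6]
opening: 0.0054
t14.35 p [ 0.5867 -0.1818  0.0467] yaw 175.51 tilt [-0.0022  0.0016  0.    ] F [-1.4  2.5  2.6] M [0.613 0.403 0.085] op 0.0054 j [ 31.  61. -37.  85.  44.  50.  64.]
dx 0.0008 dy -0.0034 dz -0.0356 twist 0.0000
```

```bash
python3 -m crank '[{"dx":0,"dy":0,"dz":0,"twist":0.04},{"dx":0,"dy":0,"dz":0,"twist":0.08},{"dx":0,"dy":0,"dz":0,"twist":0.12}]'; python3 go.py .5866 -.1823 .052;  python3 - <<'E'
from h import *
C=cams()
im=cv2.resize(C["side"]["image"][160:205,225:270].astype(np.float32),(600,600),interpolation=cv2.INTER_CUBIC)
cv2.imwrite(f"pics/m1.png",np.clip(im*2,0,255).astype(np.uint8))
print(r.state()["moment"])
E
```

```text
t: 14.6
position: [0.5867, -0.1818, 0.0467]
ee_rot: [[-0.99, 0.143, -0.002], [0.143, 0.99, 0.002], [0.002, 0.001, -1.0]]
force: [-2.6, 2.9, 2.8]
opening: 0.0062
t14.60 p [ 0.5867 -0.1818  0.0467] yaw 171.79 tilt [-0.0022  0.0017  0.    ] F [-2.6  2.9  2.8] M [0.622 0.387 0.208] op 0.0062 j [ 31.  61. -36.  85.  43.  49.  61.]
dx 0.0005 dy -0.0036 dz -0.0356 twist 0.0000
[0.56556466 0.42694857 0.11216349]
```

View pics/m1.png

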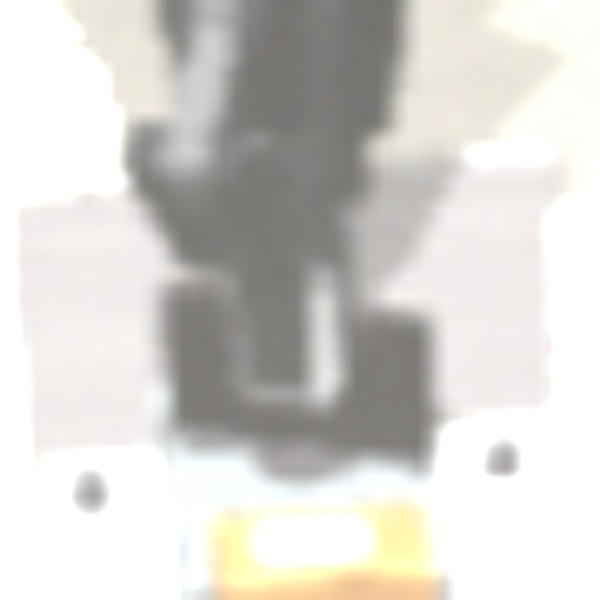

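The key turns with the gripper: the left wing has moved away from the camera and the right wing towards it. I'll keep calls alike, each ending in motion, so the moving moment can be compared.

```bash
cat > m.py <<'E'
from bench import r
import numpy as np
s=r.state();R=s["ee_rot"];print("t%.2f yaw %.2f Mz %.3f F %s"%(s["t"],np.degrees(np.arctan2(R[1,0],R[0,0])),s["moment"][2],s["force"].round(1)))
E
for i in 1 2; do python3 -m crank '[{"dx":0,"dy":0,"dz":0,"twist":0.04},{"dx":0,"dy":0,"dz":0,"twist":0.08},{"dx":0,"dy":0,"dz":0,"twist":0.12}]' >/dev/null; python3 m.py; done
```

```text
t14.95 yaw 168.11 Mz 0.236 F [-2.1  2.6  3.2]
t15.20 yaw 164.38 Mz 0.268 F [-2.2  3.4  2.9]
```

```bash
python3 -m crank '[{"dx":0,"dy":0,"dz":0,"twist":0.04},{"dx":0,"dy":0,"dz":0,"twist":0.08}]' >/dev/null; python3 m.py; python3 -m crank '[{"dx":0,"dy":0,"dz":0,"twist":0.04},{"dx":0,"dy":0,"dz":0,"twist":0.08}]' >/dev/null; python3 m.py
```

```text
t15.37 yaw 161.85 Mz 0.239 F [-1.4  3.2  1.7]
t15.53 yaw 159.32 Mz 0.213 F [-2.3  4.3  3. ]
```

```bash
python3 -m crank '[{"dx":0,"dy":0,"dz":0,"twist":0.04},{"dx":0,"dy":0,"dz":0,"twist":0.08}]' >/dev/null; python3 m.py
```

```text
t15.70 yaw 156.79 Mz 0.214 F [-3.   2.4  3. ]
```

Free turning gives 0.21–0.27 N·m, mean about 0.23. No bite yet.

```bash
python3 -m crank '[{"dx":0,"dy":0,"dz":0,"twist":0.04},{"dx":0,"dy":0,"dz":0,"twist":0.08}]' >/dev/null; python3 m.py; python3 -m crank '[{"dx":0,"dy":0,"dz":0,"twist":0.04},{"dx":0,"dy":0,"dz":0,"twist":0.08}]' >/dev/null; python3 m.py
```

```text
t15.87 yaw 154.26 Mz 0.213 F [-1.5  2.4  3.2]
t16.03 yaw 151.72 Mz 0.297 F [-0.6  3.   3. ]
```

```bash
python3 -m crank '[{"dx":0,"dy":0,"dz":0,"twist":0.04},{"dx":0,"dy":0,"dz":0,"twist":0.08}]' >/dev/null; python3 m.py
python3 - <<'E'
from h import *
C=cams()
im=cv2.resize(C["side"]["image"][165:240,215:295],None,fx=8,fy=8,interpolation=cv2.INTER_CUBIC)
cv2.imwrite(f"pics/n1.png",im)
E
```

```text
t16.20 yaw 149.19 Mz 0.221 F [-1.6  3.6  3.4]
```

View pics/n1.png

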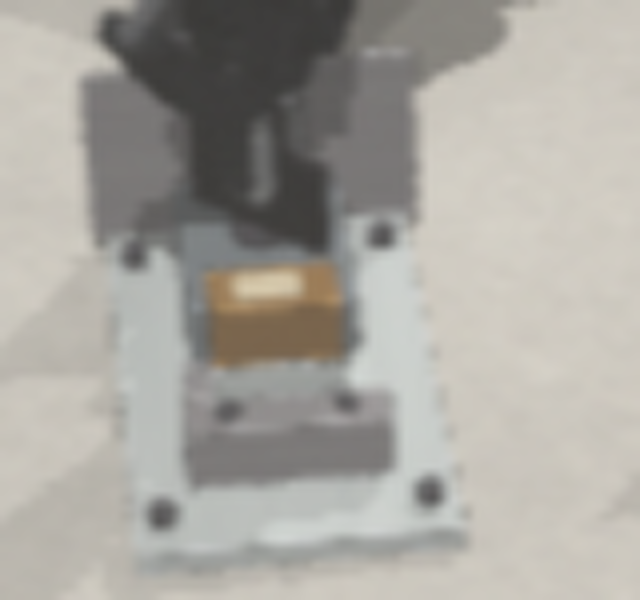

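The block has hardly moved and stays square. Free turning continues at about 0.23.

```bash
python3 -m crank '[{"dx":0,"dy":0,"dz":0,"twist":0.04},{"dx":0,"dy":0,"dz":0,"twist":0.08}]' >/dev/null; python3 m.py
```

```text
t16.47 yaw 146.74 Mz 0.260 F [-1.6  4.3  3. ]
```

```bash
python3 -m crank '[{"dx":0,"dy":0,"dz":0,"twist":0.04},{"dx":0,"dy":0,"dz":0,"twist":0.08}]' >/dev/null; python3 m.py
```

```text
t16.63 yaw 144.20 Mz 0.266 F [-1.4  3.1  3.5]
```

```bash
python3 -m crank '[{"dx":0,"dy":0,"dz":0,"twist":0.04},{"dx":0,"dy":0,"dz":0,"twist":0.08}]' >/dev/null; python3 m.py
```

```text
t16.80 yaw 141.68 Mz 0.309 F [-1.4  2.4  1.9]
```

Possibly biting. One-degree steps from here.

```bash
python3 -m crank '[{"dx":0,"dy":0,"dz":0,"twist":0.03}]' >/dev/null; python3 m.py;python3 -m crank '[{"dx":0,"dy":0,"dz":0,"twist":0.03}]' >/dev/null; python3 m.py
```

```text
t16.88 yaw 140.66 Mz 0.340 F [-1.8  2.6  3. ]
t16.97 yaw 139.66 Mz 0.350 F [-1.4  2.8  2.1]
```

```bash
python3 -m crank '[{"dx":0,"dy":0,"dz":0,"twist":0.02}]' >/dev/null; python3 m.py
python3 - <<'E'
from h import *
M=[]
for i in range(5):
    c=r.camera("side"); M.append(r.state()["moment"][2])
print(np.round(M,3)); cv2.imwrite("pics/o1.png",cv2.resize(c["image"][165:240,215:295],None,fx=8,fy=8,interpolation=cv2.INTER_CUBIC))
E
python3 m.py
```

```text
t17.05 yaw 138.97 Mz 0.401 F [-1.7  2.3  2.7]
[0.283 0.32  0.306 0.258 0.284]
t17.30 yaw 139.07 Mz 0.284 F [-1.6  3.7  1.7]
```

View pics/o1.png

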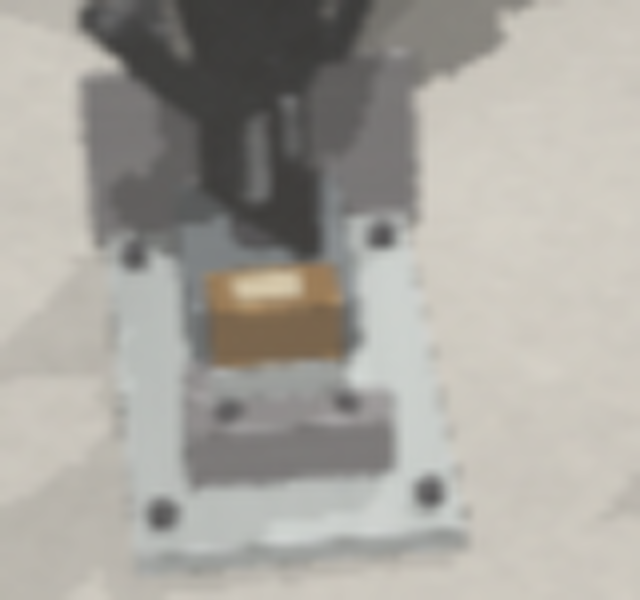

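Bite was at about yaw 144.5°. The moving moment is now about 0.37–0.40 against 0.234 free, so I estimate 15–18 N. Letting go.

```bash
python3 -m crank '[{"dx":0,"dy":0,"dz":0,"twist":0},{"dx":0,"dy":0,"dz":0,"twist":0},{"dx":0,"dy":0,"dz":0,"twist":0},{"dx":0,"dy":0,"dz":0,"twist":0},{"dx":0,"dy":0,"dz":0,"twist":0}]' 0.32 20; python3 m.py; python3 -m crank '[{"dx":0,"dy":0,"dz":-0.1,"twist":0},{"dx":0,"dy":0,"dz":-0.2,"twist":0},{"dx":0,"dy":0,"dz":-0.4,"twist":0},{"dx":0,"dy":0,"dz":-0.7,"twist":0},{"dx":0,"dy":0,"dz":-1,"twist":0},{"dx":0,"dy":0,"dz":-1,"twist":0},{"dx":0,"dy":0,"dz":-1,"twist":0}]'
python3 - <<'E'
from h import *
C=cams();x=np.load("clamp.npy")
cv2.imwrite("pics/p1.png",cv2.resize(C["side"]["image"][165:240,215:295],None,fx=8,fy=8,interpolation=cv2.INTER_CUBIC))
cv2.imwrite("pics/p2.png",C["side"]["image"])
E
```

```text
t: 17.72
position: [0.5867, -0.1819, 0.0466]
ee_rot: [[-0.755, 0.655, -0.002], [0.655, 0.755, 0.001], [0.002, -0.001, -1.0]]
force: [0.3, -0.3, -0.3]
opening: 0.0271
t17.72 yaw 139.06 Mz 0.024 F [ 0.3 -0.3 -0.3]
t: 18.3
position: [0.5881, -0.1823, 0.1997]
ee_rot: [[-0.755, 0.656, 0.002], [0.656, 0.755, -0.0], [-0.002, 0.001, -1.0]]
force: [0.1, -0.2, -0.3]
opening: 0.0275
```

View pics/p1.png

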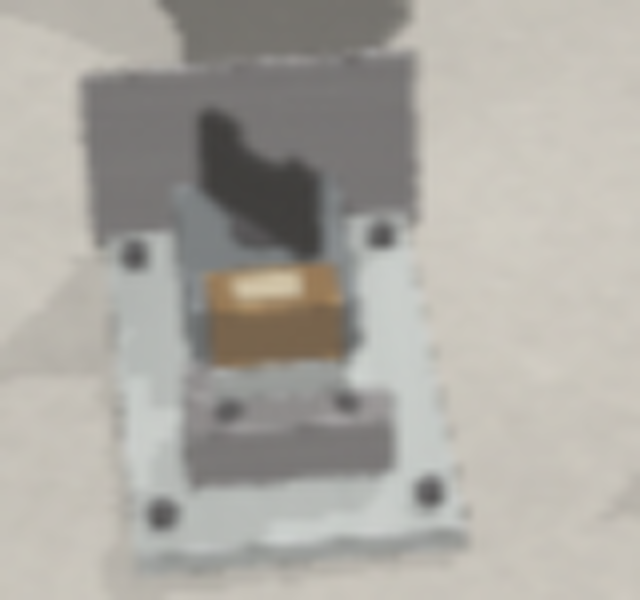

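View pics/p2.png

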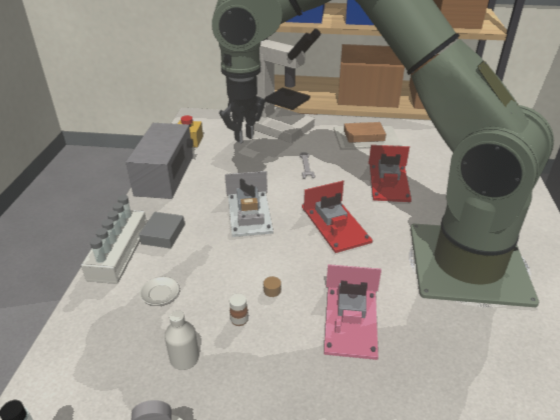

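```bash
python3 m.py; python3 -c "
from bench import r
print(r.hand_in())"
```

```text
t18.40 yaw 139.05 Mz -0.027 F [-0.1  0.3 -0.8]
the job is handed in; nothing more can be done
None
```

I stood the resin block on the aluminium clamp's floor against the end stop, turned the key clockwise about 44° until the jaw held it, then let go and raised the arm clear. The job was handed in at about 18.4 s.

**Last checks:**
- **Placing:** I felt contact with the stop (-5 N) and then the floor. In the last picture the block is upright and square between the jaws, and the bystanders in view look unmoved. The wrist force and moment were near zero after release. The camera put the block at clamp x ≈ 1 mm before tightening, against a nominal 2 mm.
- **Jaw force:** free turning took 0.234 N·m and the last moving reading was 0.40 N·m, or about 18 N. A fit over the last few readings gives 15–16 N. The readings at rest, which are less reliable, suggest up to about 20 N. All lie within 8–25 N, but I could not measure the jaw force directly.

**What disagreed:**
- The first key grasp closed on nothing, just above the key's notch. The fingertips showed about 5 mm behind the TCP instead of 14 mm ahead of it, so I regripped 14 mm lower.
- The gripper's opening reads about 2 mm low.
- At the stop, the TCP stood about 2 mm beyond the nominal position.

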